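Take the rubber roller out of its clamped stand

TASK

Flip the cam lever on the roller stand right over to the back so that it frees the axle, then bring the rubber roller out through the open front of the slots and lower it gently onto the wooden parking rest, with its axle lying in both V notches. Leave the lever open, do not let the roller fall, and do not disturb the other things on the bench.

Things in the scene. Friction and masses are not known exactly. Their poses are not given: they have to be found in the camera images.
- roller_stand: Fixed metal stand, base 110 (x) x 150 (y) x 10 mm. Origin under its centre, on the bench; z up, -x is its open front, y along the axle. Two 6 mm cheeks at y = -45 and +45 mm (x -36 to +30, top at z 119). Between them it is open above, in front of and behind the roller, but for a 10 mm tie bar at x 20, z 30.
- slot_seat (a point): Centre of the seated roller (stand x 0, y 0, z 85 mm; axes as the stand's). In each cheek the axle lies on a slot floor at z 80, back wall at x 6.5, roof at z 101 from x -16 to 30: the free axle can rise 11 mm. A rounded lip 3.5 mm high at x -10.5 keeps it from rolling out.
- slot_mouth (a point): Midway between the open front ends of the slots (stand x -36, z 68 mm). From the lip a ramp falls here by 24 degrees. Way out: lift the axle about 7 mm, go forward 20 mm or more over the lip, then forward and down; it is clear once its centre is 45 mm in front of the seat.
- cam_lever (a joint): Lever on the stand's +y cheek, hinged along y. 0 to 0.1 rad as found: closed, it stands up, leaning (0.35 rad less the reading) from vertical to the front, its cam 1 mm above the axle, holding it down. Grows as it swings over the top to the back, up to a stop at 1.9 (level); from 1.6 on the axle can rise 9 mm. Stiff (0.2 N m), stays where left.
- lever_knob (a point): Centre of the black grip at the lever's end: a cylinder of 16 mm diameter and 24 mm length, lying along the stand's y, at stand y = 62 mm, 70 mm from the pivot. Its end faces can be pinched from above (24 mm across) or it can be pushed.
- lever_pivot (a point): Point on the lever's hinge axis in the plane of the knob's centre (stand x 0, y 62, z 111 mm).
- roller_center (a point): Centre of the loose roller: black rubber sleeve of 44 mm diameter and 74 mm length on a steel axle of 10 mm diameter and 130 mm length; its y is along the axle (it can have turned about it). About 0.25 kg. To be gripped across the sleeve from above, 44 mm.
- roller_rest: Fixed light wooden rest, base 80 (x) x 130 (y) x 10 mm. Origin: centre of the underside, on the bench; z up, y along the axle it carries. At y = -52 and +52 mm stand two 10 mm thick posts with 90 degree V notches open upwards, about 36 mm wide at the mouth, whose tips reach z = 61 mm.
- rest_notch (a point): Where the centre of the roller lies when the axle rests in both notches: 50 mm above the rest's origin. Axes as the rest's. Either end of the roller may lie on either side.
- mug_small: Bystander: small dark mug, 66 x 92 x 62 mm, origin under its centre.
- thinner: Bystander: white bottle with a black cap, 49 mm diameter, 110 mm tall, origin under its centre.
- paint_pot: Bystander: small paint bottle with a black cap, 39 mm diameter, 74 mm tall, origin under its centre.

How it is judged:
By the outcome, as a careful person would: the job done as asked, in the order asked, and still so for the second after the job is handed in, with the robot touching nothing.
It also fails if it takes over 58 s, if anything falls off the work surface, if the arm or the gripper's body presses on something with over 40 N, if the wrist force passes 120 N, or if a joint passes its speed limit or range.

ROBOT

A 6-joint arm with a two-finger parallel gripper is mounted at the origin on a cart in front of the work surface, level with it; the furniture and walls round the work are solid. World frame = base frame: x ahead of the robot, y to its left, z up, the work surface at z = 0. Lengths are in m, angles in rad, forces in N, time in s.
With the tool pointing down it reaches from about 0.275 to 1 m from the base axis. Payload 8.4 kg.
Tool frame: the origin (TCP) lies at the very end of the fingers, on their centre line; the grasp point (between the pads) lies arm.grasp_offset behind it (arm.grasp_offset is the distance from the TCP to the grasp point, in m); z points along the fingers, y is the line along which they close (so a half turn about z gives the same grasp; the last joint's range is limited). The gripper opens to 85 mm and grips with 20 to 120 N. Pads are 22 mm wide; open, the fingers measure 114 mm over their backs; the gripper's body (76 mm by 85 mm) begins 54 mm behind the grasp point. The pads swing forward as they close: fully open they stand 13 mm farther back than shut.
Start: joints at [1.266, 0.353, 1.633, -0, 1.155, -0.002], TCP at [0.186, 0.597, 0.231] pointing down, gripper open.
Joint ranges: [-2.63, 2.63], [-0.92, 2.1], [0.06, 2.66], [-1.3, 4.44], [0, 2.69], [-3.02, 3.02]. Speed limits (rad/s): [2.22, 2.22, 2.79, 3.14, 3.14, 3.14].

INTERFACE

Orientations are given as a rotation vector (axis times angle).
In Python, from rig import arm gives the robot as it stands. The module is installed in compiled form; this text tells all that it offers.
- The arm moves only by the tool drive_tool, never from a script. Its argument "increments" is a list of rows, each a list of 7 numbers: the opening in per cent of the stroke, from 0 (shut) to 100 (fully open), then the shift along the tool's x, y, z in m, then the turn, a rotation vector about the tool's x, y, z in degrees. In form: [[fingers, tx, ty, tz, wx, wy, wz], ...]. A call has 1 to 5 rows; each row shifts and turns the commanded pose from where the row before left it, along the tool's axes as they then stand; what a row does not reach is not made up. A row lasts 1/8 s, in which the tool goes at most 62.5 mm and 10.7 degrees, less where a joint would pass 70% of its speed; a pose out of reach is approached as far as the arm can. A call is refused whole if a number of a shift passes 0.0625 or a number of a turn 10.7, either way. A call with a gripper value outside its range is refused whole. The fingers move at their own pace and stop on an object; "force" is the grip in N (left out, the last holds). Time passes only in rows, so rows that do not move let the fingers close. It gives the time, the measured TCP pose, the force, the opening and the grip force at its end, in the units of the state.
- arm.read_state(): the state, without advancing time (a new reading comes with each control period).
- arm.snapshot(name): name is "scene" or "side" or "wrist"; returns a dict with "color" (420x560x3 uint8, red, green, blue), "K" (3x3 intrinsics, pixels), "k1" (the pictures are not rectified: a ray, as slopes to the right and down, at radius r is drawn at 1 + k1 r^2 times it, then the intrinsics apply), "R" (3x3) and "t" (3): a world point X has camera coordinates R X + t. Camera axes: x right, y down, z forward; pixel columns grow to the right and rows downward; lengths in m; the calibration is good to about 2 mm. A picture is of the moment at which its call begins. There is no depth.
- arm.job_done(): hands the job in; it is judged then, once.
Trained networks look in the newest picture that a camera, given by its name, has taken for a name from the list of things; names that differ only in an ending like _2 or _b are one class to them, and where a whole thing is asked for, a point or a joint stands for the part that bears it (a point fixed in the world has none). Each returns a list of dicts, best first, with "conf" (0 to 1); they miss things now and then, are a little off and sometimes report something else, mostly with a low value. They report only what shows in the picture. A call takes as long as a camera call.
- arm.masks_of(label, camera): "region" (420x560 bool, what is visible of it) and "rect" ([left, top, right, bottom] in pixels, round what is visible of it).
The state is a dict: "t": time; "joints": joint angles; "joint_vel": joint speeds; "effort": joint torques, N m; "position": TCP position; "tool_rot": TCP orientation; "wrist_force": force on the tool from outside, world axes, zero at the start; "moment": the same for the moment, N m; "grip_width": opening from 0.0 (shut) to 1.0 (fully open); "grasp_force": force on a finger pad.
Only numpy, scipy, OpenCV 4.12 (cv2) and the standard library are available. Lean on these libraries where they do the work, as an engineer would, in place of code of your own. Each camera call takes 0.05 s, during which the arm holds its last target. There are 200 camera calls.

## Working session

There is one attempt and no reset: what is moved stays moved. The work goes in short steps, Python scripts to look and compute and a tool call to move; the robot and the scene stay as the last step left them, time stands still between calls to the robot, and variables do not carry over. Pictures are saved under pics/ and viewed, at most 10 in all, crops included, and the job is handed in when it is done.

Besides the shell and the picture viewer there is one more tool, called after "Call:" as name([rows], argument=value, ...), one row to a line, values as JSON. drive_tool: Moves the arm, as the interface text tells. Its arguments: {"type":"object","properties":{"increments":{"type":"array","items":{"type":"array","items":{"type":"number"}}},"force":{"type":"number"}},"required":["increments"]}

```bash
mkdir -p pics
cat > h.py <<'E'
import numpy as np, cv2
from scipy.spatial.transform import Rotation as Ro
from rig import arm
def proj(s,X):
    X=np.atleast_2d(X); c=X@s["R"].T+s["t"]; u=c[:,:2]/c[:,2:]
    u=u*(1+s["k1"]*(u**2).sum(1,keepdims=True)); K=s["K"]
    return np.c_[K[0,0]*u[:,0]+K[0,2],K[1,1]*u[:,1]+K[1,2]]
def ray(s,px):
    K=s["K"]; d=np.array([(px[0]-K[0,2])/K[0,0],(px[1]-K[1,2])/K[1,1]]); u=d.copy()
    for _ in range(20): u=d/(1+s["k1"]*(u@u))
    return -s["R"].T@s["t"], s["R"].T@np.r_[u,1]
def atz(s,px,z):
    o,d=ray(s,px); return o+d*(z-o[2])/d[2]
def save(s,n): cv2.imwrite(f"pics/{n}.png",s["color"][:,:,::-1])
E
python3 - <<'E'
from h import *
st=arm.read_state(); print(arm.grasp_offset,{k:np.round(v,3) for k,v in st.items()})
im=[]
for c in ["scene","side","wrist"]:
    s=arm.snapshot(c); save(s,c+"0"); print(c,"campos",np.round(-s["R"].T@s["t"],3),"fwd",np.round(s["R"][2],2),s["K"][0,0],s["k1"])
    for l in ["roller_stand","roller_center","lever_knob","roller_rest","mug_small","thinner","paint_pot"]:
        for m in arm.masks_of(l,c)[:2]: print(l,round(m["conf"],2),np.round(m["rect"]),np.round(np.argwhere(m["region"]).mean(0)[::-1]))
    im.append(s["color"])
E
```

```text
0.0187 {'t': np.float64(0.0), 'joints': array([ 1.266,  0.354,  1.634, -0.   ,  1.155, -0.002]), 'joint_vel': array([-0.   , -0.001, -0.001, -0.001, -0.001, -0.   ]), 'effort': array([-0.0000e+00, -6.0523e+01, -3.4206e+01,  0.0000e+00,  9.0000e-03,
       -0.0000e+00]), 'position': array([0.186, 0.596, 0.231]), 'tool_rot': array([-4.740e-01, -3.105e+00,  2.000e-03]), 'wrist_force': array([-0.381, -0.045,  0.124]), 'moment': array([-0.009, -0.055,  0.001]), 'grasp_force': np.float64(0.0), 'grip_width': np.float64(0.996)}
scene campos [-0.092 -0.48   0.967] fwd [ 0.57  0.38 -0.73] 503.9256788874583 -0.04447320920464114
roller_stand 0.89 [202. 165. 272. 260.] [237. 225.]
roller_center 0.74 [222. 193. 254. 226.] [236. 208.]
lever_knob 0.69 [203. 168. 224. 193.] [214. 177.]
lever_knob 0.18 [204. 169. 273. 262.] [238. 226.]
mug_small 0.71 [142. 192. 177. 228.] [159. 209.]
thinner 0.9 [296. 176. 318. 216.] [307. 195.]
thinner 0.74 [207. 167. 274. 256.] [237. 225.]
paint_pot 0.96 [357. 315. 380. 342.] [368. 328.]
paint_pot 0.28 [205. 167. 226. 192.] [214. 178.]
side campos [-0.02  -1.042  0.645] fwd [ 0.47  0.79 -0.4 ] 441.1822160658676 -0.09457455736964497
roller_stand 0.67 [233. 182. 276. 254.] [253. 232.]
roller_center 0.64 [247. 208. 258. 230.] [250. 216.]
roller_rest 0.75 [287. 248. 341. 290.] [313. 273.]
mug_small 0.94 [196. 203. 216. 228.] [207. 216.]
thinner 0.92 [306. 211. 319. 246.] [313. 229.]
paint_pot 0.75 [289. 289. 307. 323.] [297. 305.]
wrist campos [0.12  0.618 0.372] fwd [ 0.26 -0.08 -0.96] 310.8883946258587 -0.06495559622125138
mug_small 0.49 [110. 401. 128. 420.] [120. 413.]
```

Run:
```python
from h import *
a=cv2.imread("pics/scene0.png")[140:360,120:440]; b=cv2.imread("pics/side0.png")[160:340,180:400]
a=cv2.resize(a,None,fx=2.5,fy=2.5,interpolation=3); b=cv2.resize(b,None,fx=3,fy=3,interpolation=3)
cv2.imwrite("pics/a.png",a); cv2.imwrite("pics/b.png",b)
s=arm.snapshot("scene")
for n,p,z in [("roller",(238,208),.085),("thin",(307,212),0.01),("pot",(368,338),0.01),("mug",(159,215),.02),("stand",(237,225),.05)]: print(n,atz(s,p,z).round(3))
s=arm.snapshot("side"); print("rest",atz(s,(313,273),.03).round(3),"roller",atz(s,(252,218),.085).round(3))
```

```text
roller [0.546 0.071 0.085]
thin [ 0.683 -0.044  0.01 ]
pot [ 0.438 -0.336  0.01 ]
mug [0.467 0.271 0.02 ]
stand [0.524 0.061 0.05 ]
rest [ 0.566 -0.226  0.03 ] roller [0.543 0.067 0.085]
```

View pics/a.png

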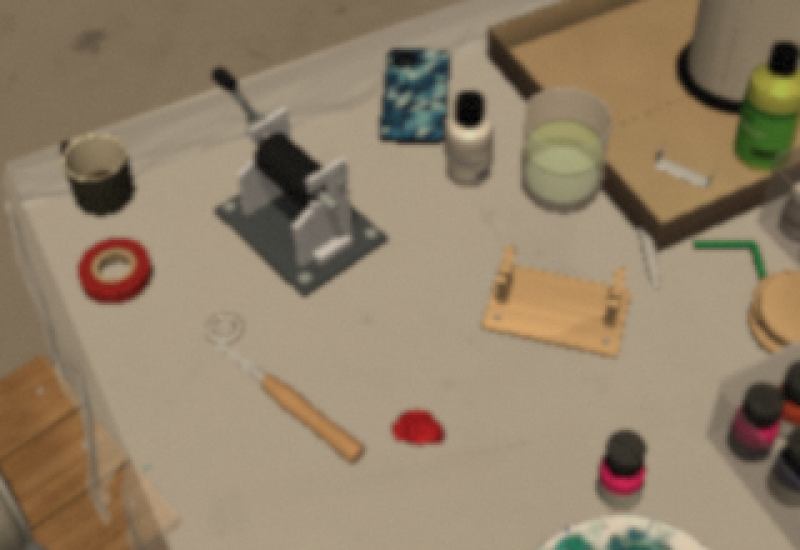

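View pics/b.png

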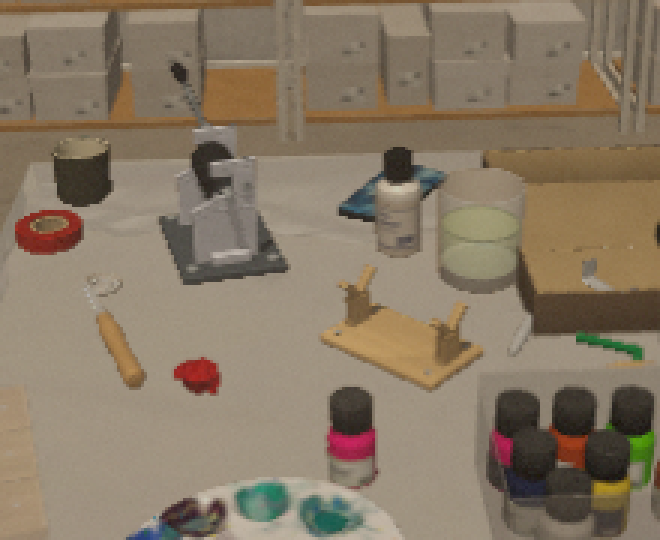

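The scene picture shows the stand at about px (238,230), with its lever leaning to the upper left and the knob at px (210,170). The rest is at px (343,264). The side picture agrees, with the stand at px (254,235). Next I get rough poses from the base corners.

Run:
```python
from h import *
s=arm.snapshot("scene"); f=lambda p,z:atz(s,(p[0]/2.5+120,p[1]/2.5+140),z).round(3)
for n,ps in [("stand",[(215,209),(305,293),(387,238)]),("rest",[(485,325),(617,353),(630,288)])]:
    q=[f(p,.008) for p in ps]; print(n,q,[np.linalg.norm(q[i+1]-q[i]).round(3) for i in (0,1)],"ctr",((q[0]+q[2])/2).round(3))
print("knob",f((224,76),.17),"roller ends",f((268,152),.1),f((312,190),.1))
r=Ro.from_rotvec(arm.read_state()["tool_rot"]).as_matrix(); print(r.round(3))
w=arm.snapshot("wrist"); p=arm.read_state()["position"]; print("cam in tool",(r.T@(-w["R"].T@w["t"]-p)).round(3), (w["R"]@r).round(2))
```

```text
stand [array([0.515, 0.156, 0.008]), array([0.475, 0.015, 0.008]), array([ 0.574, -0.014,  0.008])] [np.float64(0.147), np.float64(0.103)] ctr [0.544 0.071 0.008]
rest [array([ 0.533, -0.151,  0.008]), array([ 0.569, -0.27 ,  0.008]), array([ 0.644, -0.247,  0.008])] [np.float64(0.124), np.float64(0.078)] ctr [ 0.588 -0.199  0.008]
knob [0.549 0.146 0.17 ] roller ends [0.541 0.097 0.1  ] [0.523 0.033 0.1  ]
[[-0.954  0.298 -0.   ]
 [ 0.298  0.954 -0.   ]
 [ 0.    -0.    -1.   ]]
cam in tool [ 0.07   0.    -0.141] [[-0.    1.    0.  ]
 [-0.96 -0.   -0.28]
 [-0.28 -0.    0.96]]
```

```bash
cat >> h.py <<'E'
def plan(target,yaw,n,grip,p0=None,y0=None,rnd=True):
    """tool pointing down, yaw = world angle (deg) of tool y. rows to target"""
    st=arm.read_state(); M=Ro.from_rotvec(st["tool_rot"]).as_matrix()
    p=np.array(st["position"]) if p0 is None else np.array(p0); y=np.degrees(np.arctan2(M[1,1],M[0,1])) if y0 is None else y0
    dy=(yaw-y)/n; d=(np.array(target)-p)/n; rows=[]
    for i in range(n):
        a=np.radians(y+dy*i); Y=np.array([np.cos(a),np.sin(a),0]); X=np.array([-np.sin(a),np.cos(a),0])
        rows.append([grip]+[round(float(v),4) for v in (d@X,d@Y,-d[2])]+[0,0,round(-dy,2)])
    print(rows); return np.array(target),yaw
E
python3 -c "
from h import *
plan((.54,.07,.28),-16,11,0)"
```

```text
[[0, -0.045, -0.0361, -0.0044, 0, 0, np.float64(8.06)], [0, -0.0496, -0.0294, -0.0044, 0, 0, np.float64(8.06)], [0, -0.0532, -0.0222, -0.0044, 0, 0, np.float64(8.06)], [0, -0.0558, -0.0145, -0.0044, 0, 0, np.float64(8.06)], [0, -0.0573, -0.0066, -0.0044, 0, 0, np.float64(8.06)], [0, -0.0576, 0.0015, -0.0044, 0, 0, np.float64(8.06)], [0, -0.0569, 0.0096, -0.0044, 0, 0, np.float64(8.06)], [0, -0.055, 0.0175, -0.0044, 0, 0, np.float64(8.06)], [0, -0.052, 0.025, -0.0044, 0, 0, np.float64(8.06)], [0, -0.0479, 0.0321, -0.0044, 0, 0, np.float64(8.06)], [0, -0.043, 0.0385, -0.0044, 0, 0, np.float64(8.06)]]
```

Call:
drive_tool([
  [0, -0.045, -0.036, -0.0045, 0, 0, 8],
  [0, -0.05, -0.029, -0.0045, 0, 0, 8],
  [0, -0.053, -0.022, -0.0045, 0, 0, 8],
  [0, -0.056, -0.0145, -0.0045, 0, 0, 8],
  [0, -0.057, -0.0065, -0.0045, 0, 0, 8],
])

```text
t: 2.02
position: [0.349, 0.3568, 0.2542]
tool_rot: [1.513, 2.753, 0.001]
wrist_force: [-0.1, 0.1, -0.4]
grip_width: -0.002
grasp_force: 0.0
```

Call:
drive_tool([
  [0, -0.0575, 0.0015, -0.0045, 0, 0, 8],
  [0, -0.057, 0.0095, -0.0045, 0, 0, 8],
  [0, -0.055, 0.0175, -0.0045, 0, 0, 8],
  [0, -0.052, 0.025, -0.0045, 0, 0, 8],
  [0, -0.048, 0.032, -0.0045, 0, 0, 8],
])

```text
t: 2.65
position: [0.5115, 0.1182, 0.2767]
tool_rot: [2.364, 2.069, 0.001]
wrist_force: [-0.6, 1.2, 0.8]
grip_width: 0.003
grasp_force: 0.0
```

Call:
drive_tool([
  [0, -0.043, 0.0385, -0.0045, 0, 0, 8],
  [0, 0, 0, 0, 0, 0, 0],
])

```text
t: 2.9
position: [0.5452, 0.0692, 0.2811]
tool_rot: [2.503, 1.897, 0.001]
wrist_force: [0.5, 0.6, 0.2]
grip_width: -0.002
grasp_force: 0.0
```

Run:
```python
from h import *
st=arm.read_state(); print(st["t"],st["position"],st["joints"])
w=arm.snapshot("wrist"); 
for l in ["roller_stand","roller_center","lever_knob","roller_rest"]:
    for m in arm.masks_of(l,"wrist")[:2]: print(l,round(m["conf"],2),np.round(m["rect"]),np.round(np.argwhere(m["region"]).mean(0)[::-1]))
save(w,"w1"); import pickle; pickle.dump(w,open("w1.pkl","wb"))
cv2.imwrite("pics/w1b.png",cv2.resize(w["color"][:,:,::-1],(784,588),interpolation=3))
```

```text
2.9 [0.54515361 0.06924762 0.28109363] [ 1.24122110e-01  1.88982534e-01  1.74026046e+00 -8.63961451e-04
  1.21103992e+00  3.97989437e-01]
roller_stand 0.63 [235. 115. 320. 238.] [277. 167.]
roller_center 0.97 [255. 147. 296. 241.] [276. 186.]
lever_knob 0.72 [239. 113. 290. 143.] [257. 131.]
roller_rest 0.74 [330. 289. 386. 353.] [359. 322.]
```

View pics/w1b.png

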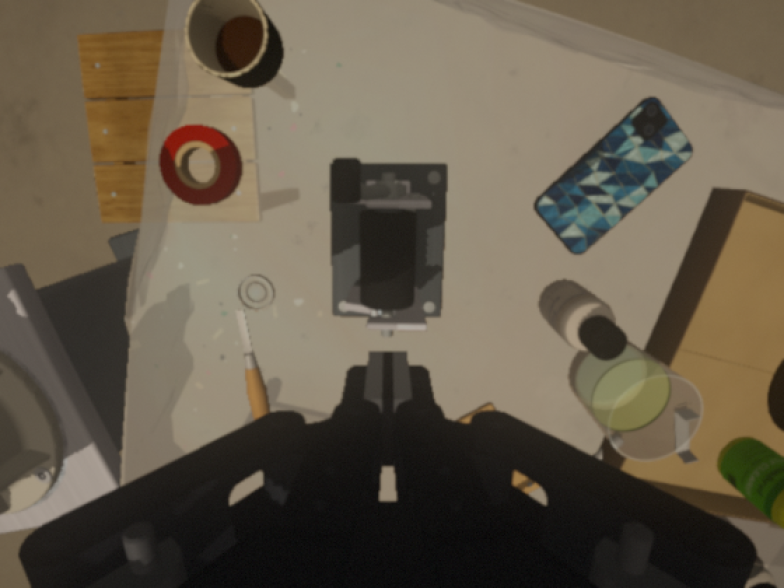

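The wrist picture shows the stand square to the tool. Its base corners are at (332,164), (447,165), (332,316) and (440,316) in the enlarged image. The knob is at (346,180) and the roller spans (360–416, 208–308).

```bash
cat > m.py <<'E'
from h import *
import pickle
from scipy.optimize import least_squares
w=pickle.load(open("w1.pkl","rb"))
f=lambda p,z:atz(w,np.array(p)/1.4,z)
q=[f(p,.01) for p in [(332,164),(447,164),(332,316)]]
for a in q: print(a.round(4))
print(np.linalg.norm(q[1]-q[0]),np.linalg.norm(q[2]-q[0]),"yawx",np.degrees(np.arctan2(*(q[1]-q[0])[1::-1])),"yawy",np.degrees(np.arctan2(*(q[0]-q[2])[1::-1]))-90)
c=(q[1]+q[2])/2; print("ctr",c.round(4))
for nm,p,z in [("sleeveL",(361,250),.085),("sleeveR",(416,250),.085),("knob",(346,180),.177)]: print(nm,f(p,z).round(4))
def S(c,yaw,X): return Ro.from_euler("z",yaw,degrees=True).apply(X)+[c[0],c[1],0]
# check against scene
s=arm.snapshot("scene")
for yaw in (-16,):
  P=S(c,yaw,np.array([[0,-.037,.085],[0,.037,.085],[-.055,.075,.01],[-.055,-.075,.01],[.055,-.075,.01],[-.024,.062,.177],[0,0,.085]]))
  print(((proj(s,P)-[120,140])*2.5).round(0).tolist()); print((proj(w,P)*1.4).round(0).tolist())
E
python3 m.py
```

```text
[0.5183 0.1563 0.01  ]
[0.6193 0.1278 0.01  ]
[0.4739 0.0168 0.01  ]
0.1049511164774226 0.1463200886251433 yawx -15.72278110752843 yawy -17.644515918429477
ctr [0.5466 0.0723 0.01  ]
sleeveL [0.529  0.0846 0.085 ]
sleeveR [0.5705 0.0729 0.085 ]
knob [0.5419 0.1383 0.177 ]
[[318.0, 190.0], [270.0, 149.0], [212.0, 207.0], [303.0, 293.0], [390.0, 234.0], [224.0, 78.0], [294.0, 169.0]]
[[387.0, 304.0], [387.0, 211.0], [327.0, 162.0], [332.0, 318.0], [441.0, 318.0], [344.0, 180.0], [387.0, 259.0]]
```

```bash
cat >> h.py <<'E'
C=np.array([.5466,.0723,0]); YAW=-17.0
def S(X,c=C,yaw=YAW): return Ro.from_euler("z",yaw,degrees=True).apply(X)+c
def inS(p,c=C,yaw=YAW): return Ro.from_euler("z",-yaw,degrees=True).apply(np.array(p)-c)
E
python3 -c "
from h import *
st=arm.read_state(); print(inS(st['position']))
plan(S([-.062,.066,.22]),-17,3,0)"
```

```text
[-4.20824643e-03 -1.45609821e-04  2.80745464e-01]
[[0, 0.0226, -0.0186, 0.0202, 0, 0, np.float64(0.59)], [0, 0.0224, -0.0188, 0.0202, 0, 0, np.float64(0.59)], [0, 0.0222, -0.019, 0.0202, 0, 0, np.float64(0.59)]]
```

Call:
drive_tool([
  [0, 0.0225, -0.019, 0.02, 0, 0, 0.6],
  [0, 0.0225, -0.019, 0.02, 0, 0, 0.6],
  [0, 0.0225, -0.019, 0.02, 0, 0, 0.6],
  [0, 0, 0, 0.027, 0, 0, 0],
  [0, 0, 0, 0.027, 0, 0, 0],
])

```text
t: 3.82
position: [0.5062, 0.1544, 0.1663]
tool_rot: [2.525, 1.869, 0.001]
wrist_force: [0.7, 1.0, 0.4]
grip_width: 0.001
grasp_force: 0.0
```

Call:
drive_tool([
  [0, 0, 0.02, 0, 0, 0, 0],
  [0, 0, 0.02, 0, 0, 0, 0],
  [0, 0, 0.015, 0, 0, 0, 0],
  [0, 0, 0.015, 0, 0, 0, 0],
  [0, 0, 0.015, 0.005, 0, 0, 0],
])

```text
t: 4.45
position: [0.5892, 0.1273, 0.162]
tool_rot: [2.528, 1.865, 0.0]
wrist_force: [-3.8, 1.0, -1.1]
grip_width: -0.003
grasp_force: 1.8
```

Run:
```python
from h import *
st=arm.read_state(); print(st["t"],inS(st["position"]).round(4),st["wrist_force"].round(1))
w=arm.snapshot("wrist")
for m in arm.masks_of("lever_knob","wrist")[:2]: print(round(m["conf"],2),np.round(m["rect"]))
for th in np.arange(-.4,1.6,.2): print(round(th,1),proj(w,S([[.07*np.sin(th),.062,.111+.07*np.cos(th)]])).round(0))
```

```text
4.45 [0.0247 0.0651 0.162 ] [-3.8  1.  -1.1]
0.62 [213. 232. 331. 301.]
-0.4 [[164. 287.]]
-0.2 [[190. 292.]]
0.0 [[220. 294.]]
0.2 [[251. 292.]]
0.4 [[281. 288.]]
0.6 [[306. 280.]]
0.8 [[325. 272.]]
1.0 [[338. 262.]]
1.2 [[345. 253.]]
1.4 [[346. 244.]]
```

Call:
drive_tool([
  [0, 0, 0.007, 0.006, 0, 0, 0],
  [0, 0, 0.006, 0.006, 0, 0, 0],
  [0, 0, -0.003, 0, 0, 0, 0],
  [0, 0, 0, -0.03, 0, 0, 0],
  [0, 0, 0, 0, 0, 0, 0],
])

```text
t: 5.18
position: [0.5989, 0.1253, 0.1817]
tool_rot: [2.526, 1.865, 0.005]
wrist_force: [0.4, 0.1, -0.3]
grip_width: -0.001
grasp_force: 0.0
```

Call:
drive_tool([
  [0, 0, 0.033, 0, 0, 0, 0],
  [0, 0, 0, 0.015, 0, 0, 0],
  [0, 0, 0, 0.015, 0, 0, 0],
  [0, 0, 0, 0.01, 0, 0, 0],
  [0, 0, 0, 0.008, 0, 0, 0],
])

```text
t: 5.8
position: [0.6387, 0.1135, 0.1356]
tool_rot: [2.515, 1.859, 0.025]
wrist_force: [27.8, -14.7, 14.5]
grip_width: 0.0
grasp_force: 15.4
```

Run:
```python
from h import *
st=arm.read_state(); print(st["t"],inS(st["position"]).round(4),st["wrist_force"].round(1))
```

```text
5.8 [0.076  0.0664 0.1356] [ 27.8 -14.7  14.5]
```

Run:
```python
from h import *
out=[]
for c,b in (("scene",(180,140,300,260)),("side",(210,150,310,250))):
    s=arm.snapshot(c); 
    for th in (.8,1.1,1.4,1.55): print(c,th,((proj(s,S([[.07*np.sin(th),.062,.111+.07*np.cos(th)]]))-b[:2])*400/(b[2]-b[0])).round(0))
    out.append(cv2.resize(s["color"][b[1]:b[3],b[0]:b[2],::-1],(400,400),interpolation=3))
cv2.imwrite("pics/c.png",np.hstack(out)); print(arm.read_state()["wrist_force"])
```

```text
scene 0.8 [[187.  75.]]
scene 1.1 [[202.  85.]]
scene 1.4 [[211. 101.]]
scene 1.55 [[213. 111.]]
side 0.8 [[212. 145.]]
side 1.1 [[228. 163.]]
side 1.4 [[236. 185.]]
side 1.55 [[238. 197.]]
[ 28.32429528 -13.25292416   6.51562948]
```

View pics/c.png

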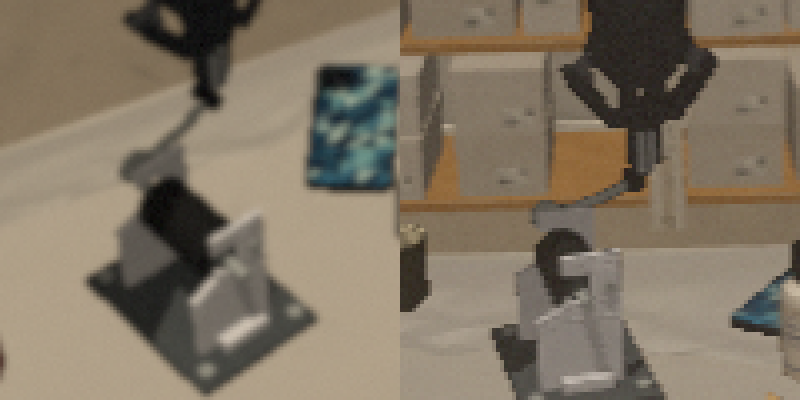

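The lever is at about 1.35 rad from vertical, with the knob at (208,97) in the left crop. The finger tip is narrower than I assumed and sits slightly behind the knob's top. I'll lift, step forward and press down again.

Call:
drive_tool([
  [0, 0, 0, -0.02, 0, 0, 0],
  [0, 0, -0.006, -0.005, 0, 0, 0],
  [0, 0, 0, 0.012, 0, 0, 0],
  [0, 0, 0, 0.01, 0, 0, 0],
  [0, 0, 0, 0.004, 0, 0, 0],
])

```text
t: 6.52
position: [0.6227, 0.1169, 0.129]
tool_rot: [-2.527, -1.865, 0.003]
wrist_force: [1.8, 0.0, 2.9]
grip_width: -0.001
grasp_force: 1.3
```

Run:
```python
from h import *
st=arm.read_state(); print(st["t"],inS(st["position"]).round(4),st["wrist_force"].round(1))
```

```text
6.525 [0.0597 0.0649 0.129 ] [1.8 0.  2.9]
```

Call:
drive_tool([
  [0, 0, 0, 0.004, 0, 0, 0],
  [0, 0, 0, 0.003, 0, 0, 0],
  [0, 0, 0, 0.002, 0, 0, 0],
  [0, 0, 0, 0.001, 0, 0, 0],
])

```text
t: 7.02
position: [0.6236, 0.1169, 0.1208]
tool_rot: [2.528, 1.865, 0.0]
wrist_force: [1.0, -0.6, 3.6]
grip_width: -0.001
grasp_force: 1.2
```

Call:
drive_tool([
  [0, 0, 0, 0.0015, 0, 0, 0],
  [0, 0, 0, 0.0015, 0, 0, 0],
])

```text
t: 7.28
position: [0.624, 0.1169, 0.1192]
tool_rot: [2.527, 1.865, 0.001]
wrist_force: [-5.0, -2.4, 21.8]
grip_width: -0.002
grasp_force: 10.8
```

Call:
drive_tool([
  [0, 0, 0, -0.05, 0, 0, 0],
  [0, 0, 0, -0.06, 0, 0, 0],
  [100, -0.03, -0.03, -0.02, 0, 0, 0],
  [100, -0.035, -0.03, 0, 0, 0, 0],
  [100, 0, 0, 0, 0, 0, 0],
])

```text
t: 7.9
position: [0.5441, 0.0714, 0.2477]
tool_rot: [-2.528, -1.864, 0.003]
wrist_force: [0.8, -0.2, -0.7]
grip_width: 0.635
grasp_force: 0.0
```

Run:
```python
from h import *
st=arm.read_state(); print(st["t"],inS(st["position"]).round(4),st["grip_width"],st["joints"].round(2))
w=arm.snapshot("wrist")
for l in ["roller_center","lever_knob"]:
    for m in arm.masks_of(l,"wrist")[:2]: print(l,round(m["conf"],2),np.round(m["rect"])*1.4)
print((proj(w,S([[0,-.037,.085],[-.022,-.037,.085],[.022,-.037,.085],[0,.037,.085],[-.022,.037,.085],[.022,.037,.085],[-.055,.075,.01],[.055,.075,.01],[-.055,-.075,.01],[.07,.062,.112]]))*1.4).round(0).tolist())
cv2.imwrite("pics/w2.png",cv2.resize(w["color"][:,:,::-1],(784,588),interpolation=3)[:420])
import pickle; pickle.dump(w,open("w2.pkl","wb"))
```

```text
7.9 [-0.0021 -0.0016  0.2477] 0.6345067995273378 [ 0.13  0.22  1.78 -0.    1.15  0.43]
roller_center 0.85 [361.2 215.6 420.  357. ]
roller_center 0.46 [442.4 441.  558.6 546. ]
lever_knob 0.85 [361.2 156.8 519.4 203. ]
lever_knob 0.6 [163.8   0.  273.   89.6]
[[390.0, 319.0], [360.0, 319.0], [420.0, 319.0], [390.0, 218.0], [358.0, 218.0], [421.0, 218.0], [324.0, 163.0], [455.0, 163.0], [331.0, 331.0], [502.0, 182.0]]
```

View pics/w2.png

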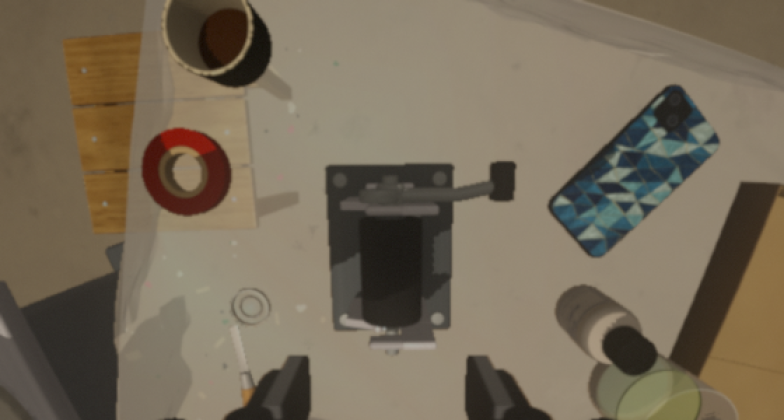

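The lever now lies level to the back, with its knob at (502,181). The roller shows at (361–421, 216–325), where my pose predicts it. I go down for the grasp.

Call:
drive_tool([
  [100, 0.0015, 0.0025, 0.02, 0, 0, 0],
  [100, 0, 0, 0.045, 0, 0, 0],
  [100, 0, 0, 0.045, 0, 0, 0],
  [100, 0, 0, 0.045, 0, 0, 0],
  [100, 0, 0, 0.03, 0, 0, 0],
])

```text
t: 8.68
position: [0.5496, 0.0737, 0.06]
tool_rot: [-2.526, -1.865, 0.003]
wrist_force: [-0.5, -0.1, -0.6]
grip_width: 1.0
grasp_force: 0.0
```

Call:
drive_tool([
  [40, 0, 0, 0, 0, 0, 0],
  [40, 0, 0, 0, 0, 0, 0],
  [30, 0, 0, 0, 0, 0, 0],
  [30, 0, 0, 0, 0, 0, 0],
], force=40)

```text
t: 9.18
position: [0.5486, 0.0739, 0.0638]
tool_rot: [-2.527, -1.864, 0.002]
wrist_force: [-7.3, 3.7, -0.2]
grip_width: 0.502
grasp_force: 40.5
```

Run:
```python
from h import *
st=arm.read_state(); print(st["t"],inS(st["position"]).round(4),st["wrist_force"].round(1),st["moment"].round(2),st["grip_width"],st["grasp_force"])
```

```text
9.175 [0.0014 0.0021 0.0638] [-7.3  3.7 -0.2] [ 0.74  1.   -0.09] 0.5017053248019759 40.47383666038513
```

Call:
drive_tool([
  [30, 0, 0, -0.003, 0, 0, 0],
  [30, 0, -0.001, -0.0045, 0, 0, 0],
  [30, 0, 0, 0, 0, 0, 0],
])

```text
t: 9.55
position: [0.5485, 0.0737, 0.0714]
tool_rot: [-2.528, -1.865, 0.0]
wrist_force: [-6.0, 2.0, 2.3]
grip_width: 0.502
grasp_force: 41.7
```

Run:
```python
from h import *
st=arm.read_state(); print(st["t"],inS(st["position"]).round(4),st["wrist_force"].round(1),st["moment"].round(2),st["grip_width"],st["grasp_force"])
```

```text
9.55 [0.0014 0.0019 0.0714] [-6.   2.   2.3] [ 0.26  0.93 -0.03] 0.5015587163191986 41.67425215244293
```

Call:
drive_tool([
  [30, 0, -0.003, 0, 0, 0, 0],
  [30, 0, -0.003, 0, 0, 0, 0],
  [30, 0, 0, 0, 0, 0, 0],
])

```text
t: 9.93
position: [0.5434, 0.0753, 0.0706]
tool_rot: [2.527, 1.865, 0.001]
wrist_force: [0.3, 0.1, -1.6]
grip_width: 0.505
grasp_force: 41.5
```

```bash
cat > st.py <<'E'
from h import *
st=arm.read_state(); print(st["t"],inS(st["position"]).round(4),st["wrist_force"].round(1),st["moment"].round(2),st["grip_width"],st["grasp_force"])
E
python3 st.py
```

```text
9.925 [-0.004   0.0019  0.0706] [ 0.3  0.1 -1.6] [ 0.02 -0.04  0.01] 0.5053980788590251 41.47864580154419
```

Call:
drive_tool([
  [30, 0, -0.004, 0, 0, 0, 0],
  [30, 0, -0.005, 0, 0, 0, 0],
  [30, 0, -0.005, 0, 0, 0, 0],
  [30, 0, -0.005, 0, 0, 0, 0],
  [30, 0, 0, 0, 0, 0, 0],
])

```text
t: 10.55
position: [0.5245, 0.081, 0.0702]
tool_rot: [-2.527, -1.866, 0.001]
wrist_force: [0.9, 0.2, -2.3]
grip_width: 0.503
grasp_force: 41.5
```

```bash
python3 st.py
```

```text
10.55 [-0.0237  0.0018  0.0702] [ 0.9  0.2 -2.3] [0.05 0.   0.01] 0.5027329655498374 41.47060990333557
```

Call:
drive_tool([
  [30, 0, -0.007, 0.003, 0, 0, 0],
  [30, 0, -0.007, 0.003, 0, 0, 0],
  [30, 0, -0.007, 0.003, 0, 0, 0],
  [30, 0, -0.008, 0.003, 0, 0, 0],
  [30, 0, -0.008, 0.003, 0, 0, 0],
])

```text
t: 11.18
position: [0.489, 0.0919, 0.055]
tool_rot: [-2.528, -1.865, 0.0]
wrist_force: [-0.1, -0.1, -2.5]
grip_width: 0.502
grasp_force: 41.5
```

```bash
python3 st.py
```

```text
11.175 [-0.0608  0.0019  0.055 ] [-0.1 -0.1 -2.5] [-0.02 -0.01  0.01] 0.5024093834788487 41.49850308895111
```

Call:
drive_tool([
  [30, 0, -0.03, 0, 0, 0, 0],
  [30, 0, -0.02, -0.03, 0, 0, 0],
  [30, 0, 0, -0.055, 0, 0, 0],
  [30, 0, 0, -0.055, 0, 0, 0],
  [30, 0, 0, -0.055, 0, 0, 0],
])

```text
t: 11.8
position: [0.4411, 0.1065, 0.2519]
tool_rot: [2.528, 1.866, 0.0]
wrist_force: [0.7, 0.9, -2.7]
grip_width: 0.503
grasp_force: 41.7
```

```bash
python3 st.py; python3 -c "
from h import *
plan((.62,-.304,.26),17,10,30)"
```

```text
11.8 [-0.1109  0.0019  0.2519] [ 0.7  0.9 -2.7] [ 0.01 -0.09 -0.01] 0.5028305010082811 41.6834557056427
[[30, -0.034, 0.0292, -0.0008, 0, 0, np.float64(-3.41)], [30, -0.0356, 0.0271, -0.0008, 0, 0, np.float64(-3.41)], [30, -0.0372, 0.0249, -0.0008, 0, 0, np.float64(-3.41)], [30, -0.0386, 0.0227, -0.0008, 0, 0, np.float64(-3.41)], [30, -0.0399, 0.0203, -0.0008, 0, 0, np.float64(-3.41)], [30, -0.041, 0.0179, -0.0008, 0, 0, np.float64(-3.41)], [30, -0.042, 0.0155, -0.0008, 0, 0, np.float64(-3.41)], [30, -0.0429, 0.0129, -0.0008, 0, 0, np.float64(-3.41)], [30, -0.0436, 0.0104, -0.0008, 0, 0, np.float64(-3.41)], [30, -0.0441, 0.0077, -0.0008, 0, 0, np.float64(-3.41)]]
```

Call:
drive_tool([
  [30, -0.034, 0.029, -0.001, 0, 0, -3.4],
  [30, -0.0355, 0.027, -0.001, 0, 0, -3.4],
  [30, -0.037, 0.025, -0.001, 0, 0, -3.4],
  [30, -0.0385, 0.0225, -0.001, 0, 0, -3.4],
  [30, -0.04, 0.0205, -0.001, 0, 0, -3.4],
])

```text
t: 12.42
position: [0.531, -0.0996, 0.2551]
tool_rot: [-2.222, -2.221, -0.0]
wrist_force: [1.1, 0.7, -1.4]
grip_width: 0.504
grasp_force: 41.8
```

Call:
drive_tool([
  [30, -0.041, 0.018, -0.001, 0, 0, -3.4],
  [30, -0.042, 0.0155, -0.001, 0, 0, -3.4],
  [30, -0.043, 0.013, -0.001, 0, 0, -3.4],
  [30, -0.0435, 0.0105, -0.001, 0, 0, -3.4],
  [30, -0.044, 0.0075, -0.001, 0, 0, -3.4],
])

```text
t: 13.05
position: [0.6202, -0.3048, 0.2597]
tool_rot: [-1.869, -2.524, 0.0]
wrist_force: [0.4, 1.1, -2.2]
grip_width: 0.502
grasp_force: 41.7
```

Call:
drive_tool([
  [30, 0, 0, 0, 0, 0, 0],
  [30, 0, 0, 0, 0, 0, 0],
])

```text
t: 13.3
position: [0.6194, -0.3031, 0.2595]
tool_rot: [-1.872, -2.521, -0.0]
wrist_force: [0.3, -0.2, -1.9]
grip_width: 0.503
grasp_force: 41.8
```

Run:
```python
from h import *
R0=np.array([.588,-.199,0])
st=arm.read_state(); print(st["t"],st["position"].round(4),inS(st["position"],R0,17).round(4),st["grip_width"])
w=arm.snapshot("wrist")
for l in ["roller_center","roller_rest"]:
    for m in arm.masks_of(l,"wrist")[:2]: print(l,round(m["conf"],2),np.round(m["rect"])*1.4)
P=[[x,y,.01] for x in (-.04,.04) for y in (.065,-.065)]+[[x,y,.061] for x in (-.018,.018) for y in (.057,-.057)]
print((proj(w,S(P,R0,17))*1.4).round(0).tolist())
cv2.imwrite("pics/w3.png",cv2.resize(w["color"][:,:,::-1],(784,588),interpolation=3))
import pickle; pickle.dump(w,open("w3.pkl","wb"))
```

```text
13.3 [ 0.6194 -0.3031  0.2595] [-0.0004 -0.1088  0.2595] 0.503217971495594
roller_center 0.75 [313.6 196.  463.4 502.6]
roller_rest 0.96 [343.   33.6 438.2 205.8]
[[338.0, 42.0], [342.0, 202.0], [436.0, 41.0], [433.0, 202.0], [361.0, 33.0], [364.0, 196.0], [412.0, 33.0], [411.0, 196.0]]
```

View pics/w3.png

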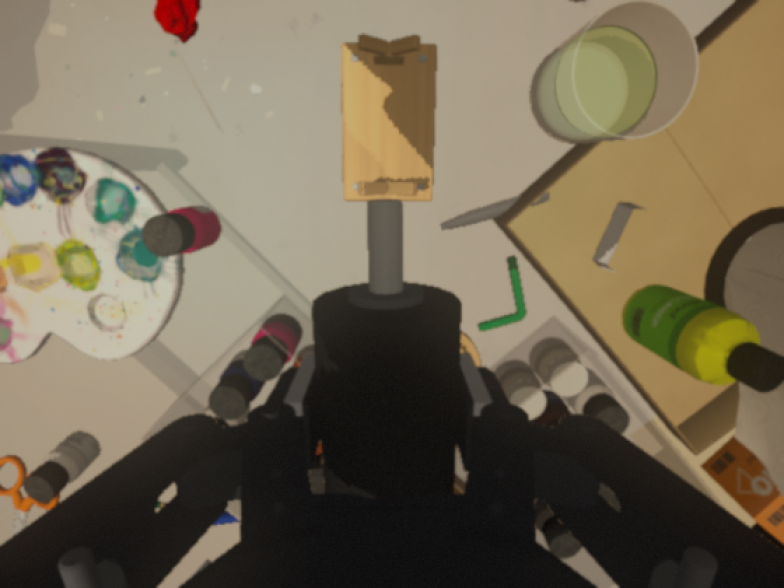

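The rest's base corners are at (342,44), (437,44), (345,200) and (433,200), about 2 px right of the prediction, and the yaw agrees. The axle lies straight along the image column at about 385.5, with its tip near row 200.

Run:
```python
from h import *
import pickle
w=pickle.load(open("w3.pkl","rb")); R0=np.array([.588,-.199,0])
f=lambda p,z:inS(atz(w,np.array(p)/1.4,z),R0,17).round(4)
print([f(p,.01) for p in [(342,44),(437,44),(345,200),(433,200)]])
print("tips",f((358.5,37),.061),f((420,37),.061),"axle",f((368,205),.28),f((403,205),.28),f((369,285),.28),f((404,285),.28))
print("sleeve",f((313,300),.28),f((462,300),.28), "tcp",inS(arm.read_state()["position"],R0,17))
```

```text
[array([-0.0365,  0.0632,  0.01  ]), array([0.0411, 0.0628, 0.01  ]), array([-0.0373, -0.0631,  0.01  ]), array([ 0.0402, -0.0634,  0.01  ])]
tips [-0.0198  0.0544  0.061 ] [0.0237 0.0542 0.061 ] axle [-0.0047 -0.0477  0.28  ] [ 0.0048 -0.0478  0.28  ] [-0.0048 -0.0703  0.28  ] [ 0.0052 -0.0703  0.28  ]
sleeve [-0.0212 -0.0747  0.28  ] [ 0.0221 -0.0749  0.28  ] tcp [ 2.29827988e-05 -1.08369864e-01  2.60265823e-01]
```

Call:
drive_tool([
  [30, 0.037, 0.001, 0.02, 0, 0, 0],
  [30, 0.037, 0.001, 0.03, 0, 0, 0],
  [30, 0.036, 0, 0.04, 0, 0, 0],
  [30, 0, 0, 0.04, 0, 0, 0],
  [30, 0, 0, 0.03, 0, 0, 0],
])

```text
t: 14.08
position: [0.5894, -0.1963, 0.0993]
tool_rot: [-1.87, -2.524, 0.0]
wrist_force: [1.1, 0.1, -1.7]
grip_width: 0.503
grasp_force: 41.9
```

Call:
drive_tool([
  [30, 0, 0, 0, 0, 0, 0],
  [30, 0, 0, 0.02, 0, 0, 0],
  [30, 0, 0, 0.02, 0, 0, 0],
  [30, 0, 0, 0.01, 0, 0, 0],
  [30, 0, 0, 0, 0, 0, 0],
])

```text
t: 14.7
position: [0.5894, -0.1978, 0.0493]
tool_rot: [-1.871, -2.521, 0.001]
wrist_force: [-0.2, 0.4, -2.0]
grip_width: 0.499
grasp_force: 41.8
```

Run:
```python
from h import *
R0=np.array([.588,-.199,0])
st=arm.read_state(); print(st["t"],inS(st["position"],R0,17).round(4),st["wrist_force"].round(1),st["moment"].round(2),st["grip_width"])
out=[]
for c,b in (("scene",(300,210,400,310)),("side",(270,220,370,320))):
    s=arm.snapshot(c); out.append(cv2.resize(s["color"][b[1]:b[3],b[0]:b[2],::-1],(400,400),interpolation=3))
cv2.imwrite("pics/d.png",np.hstack(out))
```

```text
14.7 [0.0017 0.0007 0.0493] [-0.2  0.4 -2. ] [-0.03  0.03 -0.03] 0.49931567110121855
```

View pics/d.png

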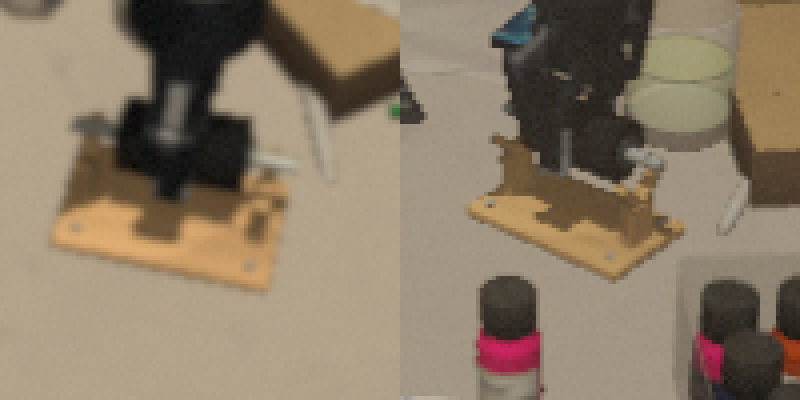

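The axle ends show at (90,125) and (275,162) in the left crop, right over both notches. I lower it gently.

Call:
drive_tool([
  [30, 0.001, 0, 0.006, 0, 0, 0],
  [30, 0, 0, 0.005, 0, 0, 0],
  [30, 0, 0, 0.004, 0, 0, 0],
  [30, 0, 0, 0.003, 0, 0, 0],
  [30, 0, 0, 0, 0, 0, 0],
])

```text
t: 15.42
position: [0.5896, -0.197, 0.0321]
tool_rot: [-1.872, -2.523, 0.0]
wrist_force: [-0.4, 0.5, -2.3]
grip_width: 0.501
grasp_force: 41.9
```

Call:
drive_tool([
  [30, 0, 0, 0.001, 0, 0, 0],
  [30, 0, 0, 0.001, 0, 0, 0],
  [30, 0, 0, 0, 0, 0, 0],
])

```text
t: 15.8
position: [0.5897, -0.197, 0.0308]
tool_rot: [-1.872, -2.523, 0.0]
wrist_force: [-3.6, 1.2, 4.3]
grip_width: 0.508
grasp_force: 42.5
```

Call:
drive_tool([
  [30, 0, -0.001, 0, 0, 0, 0],
  [30, 0, 0, 0.0005, 0, 0, 0],
  [30, 0, 0, 0, 0, 0, 0],
])

```text
t: 16.18
position: [0.5891, -0.1974, 0.0301]
tool_rot: [1.872, 2.523, 0.0]
wrist_force: [-2.2, 0.2, 4.0]
grip_width: 0.508
grasp_force: 42.5
```

Call:
drive_tool([
  [30, 0, -0.0007, 0.0005, 0, 0, 0],
  [30, 0, 0, 0.0003, 0, 0, 0],
  [30, 0, 0, 0, 0, 0, 0],
])

```text
t: 16.55
position: [0.589, -0.1976, 0.0299]
tool_rot: [1.872, 2.521, 0.001]
wrist_force: [-1.6, 1.5, 9.7]
grip_width: 0.5
grasp_force: 42.8
```

Call:
drive_tool([
  [56, 0, 0, 0, 0, 0, 0],
  [65, 0, 0, 0, 0, 0, 0],
  [80, 0, 0, 0, 0, 0, 0],
  [100, 0, 0, 0, 0, 0, 0],
  [100, 0, 0, 0, 0, 0, 0],
])

```text
t: 17.18
position: [0.5881, -0.1975, 0.0289]
tool_rot: [-1.872, -2.523, 0.0]
wrist_force: [-0.4, 0.9, 0.2]
grip_width: 0.997
grasp_force: 0.0
```

Call:
drive_tool([
  [100, 0, 0, -0.01, 0, 0, 0],
  [100, 0, 0, -0.03, 0, 0, 0],
  [100, 0, 0, -0.05, 0, 0, 0],
  [100, 0, 0, -0.05, 0, 0, 0],
  [100, 0, 0, -0.05, 0, 0, 0],
])

```text
t: 17.8
position: [0.588, -0.1974, 0.2215]
tool_rot: [1.872, 2.522, 0.0]
wrist_force: [1.1, 0.6, 0.1]
grip_width: 0.998
grasp_force: 0.0
```

Call:
drive_tool([
  [100, -0.03, 0, -0.02, 0, 0, 0],
  [100, -0.06, 0, 0, 0, 0, 0],
  [100, -0.03, 0, 0, 0, 0, 0],
  [100, 0, 0, 0, 0, 0, 0],
])

```text
t: 18.3
position: [0.623, -0.3143, 0.2393]
tool_rot: [1.874, 2.52, -0.0]
wrist_force: [0.2, 0.6, -0.6]
grip_width: 1.001
grasp_force: 0.0
```

Run:
```python
from h import *
R0=np.array([.588,-.199,0])+S([.0019,0,0],[0,0,0],17)
w=arm.snapshot("wrist"); print("roller pred",(proj(w,S([[0,.065,.05],[0,-.065,.05],[-.022,0,.05],[.022,0,.05]],R0,17))*1.4).round(0).tolist())
s=arm.snapshot("scene"); sd=arm.snapshot("side")
f=lambda i,b,n:cv2.resize(i["color"][b[1]:b[3],b[0]:b[2],::-1],n,interpolation=3)
cv2.imwrite("pics/e.png",np.vstack([f(w,(140,0,420,210),(800,600))[:600:2,::2][:300], ]))
A=cv2.resize(w["color"][0:210,140:420,::-1],(400,300)); B=f(s,(150,140,400,290),(400,240)); D=f(sd,(270,220,370,295),(400,300))
E=f(s,(300,210,400,285),(400,300))
cv2.imwrite("pics/e.png",np.vstack([np.hstack([A,D]),np.hstack([f(s,(190,150,290,225),(400,300)),E])]))
```

```text
roller pred [[388.0, -3.0], [389.0, 191.0], [357.0, 98.0], [420.0, 97.0]]
```

View pics/e.png

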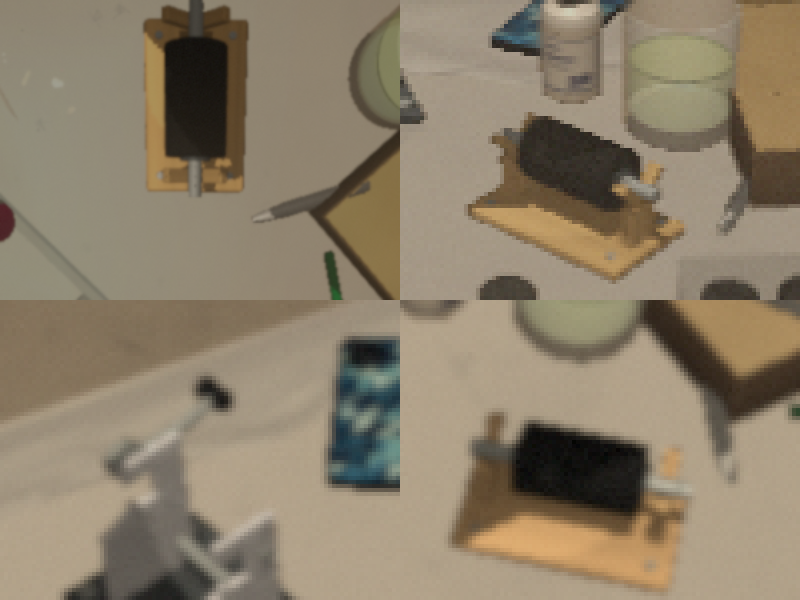

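The roller's axle lies in both V notches, with its ends at (195,15) and (195,175) in the first crop. The lever is still open, with its knob at (213,392). The robot touches nothing, so I hand in.

```bash
python3 -c "
from rig import arm
print(arm.job_done())"
```

```text
the job is handed in; nothing more can be done
None
```

I flipped the lever fully open against its stop and left it there. The roller came out through the front of the slots and now rests with its axle in both V notches; the job was handed in at about 18 s.

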